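# Mug under the hot-water maker, then flip the pour toggle

### The job

Please make me a cup of hot water: stand the white mug upright on the drip tray of the hot-water maker, centred under the spout and with its handle pointing out to the front so that I can take it, and let go of it. Only then start the pour by flipping the right-hand toggle on the sloping panel up, so that it snaps over; the left-hand toggle is the power and must stay on. Leave the other things where they stand.

Things in the scene. Friction and masses are not known exactly. Their poses are not given: they have to be found in the camera images.
- water_maker: One-cup hot-water maker, white, fixed, upright. Origin on the worktop straight below the spout; front faces -x, +y is left as seen from the robot. In its frame, mm: foot x -80..125, y -80..80, 20 high; column behind from x 64 (front face), water tank to x 177, y -80..80. Head over the tray: x -50..122, y -80..80, underside z 152, front vertical to z 205, then sloping panel.
- cup_spot (a point): Point on the flat top of the steel drip tray (x -68..56, y -64..64 mm in the water_maker's frame), 24 mm above the worktop, straight below the spout; axes as the water_maker's. The space between tray and head is open to the front and to both sides.
- spout (a point): Lower end of the spout, a 32 mm wide cone that hangs from the head: 138 mm above the worktop, so 23 mm above the rim of a mug that stands on the tray; axes as the water_maker's.
- pour_toggle (a joint): Right-hand toggle on the sloping panel (panel: 21 deg, from x -50, z 205 up to x 30, z 235 mm). Metal bat 37 mm long, 6 mm thick at its foot, 10 mm near its end. Hinged along y, pivot at x -10, y -35, z 220. 0 = down (off, leans 39 deg from vertical to the front), 0.64 = up (on, 2 deg). A spring drives it to either end from its centre at 0.32; about 3 N at its end flip it. Starts off.
- pour_toggle_tip (a point): On the axis of the pour toggle's bat, 36 mm from its pivot, 1 mm below its end. In the water_maker's frame, mm: off x -33, y -35, z 248; on x -11, y -35, z 256.
- power_toggle (a joint): Left-hand toggle, same make as the pour toggle but counted from the top: 0 = up (on), -0.64 = down (off). Pivot at x -10, y +35, z 220 mm in the water_maker's frame. Starts on. Behind the toggles is the flat top at z 235 with a low brass cup rail up to z 252.
- mug: White ceramic mug, loose, empty, about 0.25 kg, 85 mm wide, 91 high, hollow down to z 7. Origin on its underside, 16.5 mm off its axis towards the handle; +z up, handle on its -y side. Starts on the worktop at the machine's left flank, the handle turned to the flank with 5 to 20 mm between them: no room to grip the handle there.
- mug_mouth (a point): Centre of the mug's mouth: on its axis at rim height, 91 mm above its underside; axes as the mug's. The outer radius is 42 mm, the wall is 4 to 10 mm thick near the rim, without lip.
- mug_handle (a point): Grip point in the upright bar of the mug's handle, 70.5 mm from the mug's axis, 55 mm above its underside; axes as the mug's. The bar is 13 mm wide (x), 10 mm deep (y, 65 to 75 mm from the axis), z 32 to 73; arms join it to the wall, the upper one at z 70 to 85, 14 mm wide, flaring to 32 mm at the wall.
- milk_cup: Steel milk cup with black handle, 82 mm wide, 88 high, stands close to the right of the machine. Origin on its underside. Bystander.
- tea_tin: Square pinkish tea tin with lid, 70 x 70 x 95 mm, stands to the right of the machine. Origin at the centre of its underside. Bystander.
- mint_jar: Glass jar of mints with brass lid, 73 mm wide, 109 high, right of the machine. Origin at the centre of its underside. Bystander. Over it, out of the work, hangs a wall cabinet: from z 0.43 m up, x over 0.50, y below -0.09 m (base frame); swing the arm past it close to the base.
- teaspoon: Steel teaspoon, 130 x 27 x 11 mm, lies on the worktop in front, towards the left. Origin at the centre of its underside. Bystander.
There are look-alikes about, which are no part of the job. What is shaped like the mug but red is not meant.

How it is judged (in metres and radians):
On the way, in this order (a step that is already met when the one before it is completed fails the run):
1. the mug stands released on the drip tray under the spout, handle to the front, with the pour toggle still off (horizontal distance between mug_mouth and cup_spot below 0.02 m and x of mug_handle in the frame of cup_spot below -0.042 m and z of mug in the frame of cup_spot between -0.005 and 0.006 m and angle between mug's own z axis and vertical below 0.08 rad and contact force between the fingers and mug below 0.05 N and linear speed of mug below 0.02 m/s and value of joint pour_toggle below 0.25 rad), for 0.2 s.
2. the pour toggle is thrown up, the mug still in place (horizontal distance between mug_mouth and cup_spot below 0.02 m and x of mug_handle in the frame of cup_spot below -0.042 m and z of mug in the frame of cup_spot between -0.005 and 0.006 m and angle between mug's own z axis and vertical below 0.08 rad and contact force between the fingers and mug below 0.05 N and value of joint pour_toggle above 0.52 rad), for 0.2 s.
At the end, for the whole second after the job is handed in: Mug upright (0.08 rad), released, at rest on the drip tray, axis within 20 mm of the spout axis, handle grip point at least 42 mm in front of that axis; pour toggle up (over 0.52 of 0.64 rad), power toggle still up (above -0.12 rad) (all of step 2 and linear speed of mug below 0.02 m/s and value of joint power_toggle above -0.12 rad); the robot touches nothing.
It fails at once if the power toggle is thrown off (value of joint power_toggle below -0.32 rad).
It fails at once if the pour toggle is thrown up before the mug stands under the spout (value of joint pour_toggle above 0.45 rad and horizontal distance between mug_mouth and cup_spot above 0.03 m).
It fails at once if the mug is tipped over (more than 60 degrees) (angle between mug's own z axis and vertical above 1.05 rad).
It fails at once if the milk cup, tea tin, mint jar or teaspoon is moved more than 30 mm (distance of any of milk_cup, tea_tin, mint_jar, teaspoon from where it was at the start of the episode above 0.03 m).
It also fails if it takes over 64 s, if anything falls off the work surface, if the arm or the gripper's body presses on something with over 40 N, if the wrist force passes 120 N, or if a joint passes its speed limit or range.

### The arm

A 6-joint arm with a two-finger parallel gripper is mounted at the origin on a cart in front of the work surface, level with it; the furniture and walls round the work are solid. World frame = base frame: x ahead of the robot, y to its left, z up, the work surface at z = 0. Lengths are in m, angles in degrees, forces in N, time in s.
With the tool pointing down it reaches from about 0.425 to 0.925 m from the base axis. Payload 12.5 kg.
Tool frame: the origin (TCP) lies on the mounting face of the last link; the fingertips stand 173 mm ahead of it and the grasp point (between the pads) lies 155 mm ahead of it (grip_point_offset is the distance from the TCP to the grasp point, in m); z points along the fingers, y is the line along which they close (so a half turn about z gives the same grasp; the last joint's range is limited). The gripper opens to 85 mm and grips with 20 to 120 N. Pads are 22 mm wide; open, the fingers measure 114 mm over their backs; the gripper's body (76 mm by 85 mm) begins 54 mm behind the grasp point. The pads swing forward as they close: fully open they stand 13 mm farther back than shut.
Start: joints at [65.226, 28.126, 89.318, -0, 62.55, -6.05], TCP at [0.201, 0.592, 0.405] pointing down, gripper open.
Joint ranges: [-177.58, 177.58], [-47.91, 125.51], [2.72, 160], [-65.01, 245.01], [3.68, 167.84], [-153.87, 153.87]. Speed limits (degrees/s): [127.2, 127.2, 159.86, 180, 180, 180].

### API

Orientations are given as [roll, pitch, yaw] about the fixed x, y, z axes, in that order (R = Rz(yaw) Ry(pitch) Rx(roll)).
In Python, from workcell import * gives the robot as it stands.
- The arm moves only by the shell command python3 -m creep 'ROWS'. ROWS is JSON, a list of rows, each a list of 7 numbers: the shift along the tool's x, y, z in units of 40 mm (1.0 is 40 mm), then the turn, a rotation vector about the tool's x, y, z in units of 6 degrees (1.0 is 6 degrees), then the closure, from -1 (fully open) to 1 (shut). A call has 1 to 20 rows; each row shifts and turns the commanded pose from where the row before left it, along the tool's axes as they then stand; what a row does not reach is not made up. A row lasts 1/12 s, in which the tool goes at most 41.7 mm and 7.16 degrees, less where a joint would pass 70% of its speed; a pose out of reach is approached as far as the arm can. A call is refused whole if a number of a shift passes 1 or a number of a turn 1, either way. A call with a gripper value outside its range is refused whole. The fingers move at their own pace and stop on an object; the grip force is fixed at half the most. Time passes only in rows, so rows that do not move let the fingers close. It gives the time, the measured TCP pose, the force, the opening and the grip force at its end, in the units of the state.
- get_state(): the state, without advancing time (a new reading comes with each control period).
- camera(name): name is "scene" or "top" or "wrist"; returns the picture (400x640x3 uint8, red, green, blue); there is no depth.
- camera_model(name): a dict with "intrinsics" (3x3 intrinsics, pixels), "world_to_cam" (4x4, takes a point from world to camera coordinates). Camera axes: x right, y up, looking along -z (the intrinsics and any distortion apply to the point x, -y, -z); pixel columns grow to the right and rows downward; lengths in m; the calibration is good to about 2 mm. A picture is of the moment at which its call begins: read the wrist's pose just before it. camera_model takes no time and is no camera call; for the wrist camera it gives the pose at the moment of the call.
- close_job(): hands the job in; it is judged then, once.
Trained networks look in the newest picture that a camera, given by its name, has taken for a name from the list of things; names that differ only in an ending like _2 or _b are one class to them, and where a whole thing is asked for, a point or a joint stands for the part that bears it (a point fixed in the world has none). Each returns a list of dicts, best first, with "score" (0 to 1); they miss things now and then, are a little off and sometimes report something else, mostly with a low value. They report only what shows in the picture. A call takes as long as a camera call. They do not tell look-alikes from the thing itself.
- boxes_of(camera, thing): "location" ([column, row] as shares, 0 to 1, of the picture: columns of its width, rows of its height, amid what is visible of it).
- spot_point(camera, thing): "location" ([column, row] as shares, 0 to 1, of the picture: columns of its width, rows of its height: a listed point, or the origin of a listed thing).
The state is a dict: "time": time; "joint_pos": joint angles; "qd": joint speeds; "tau": joint torques, N m; "ee_pos": TCP position; "tool_rot": TCP orientation; "contact_force": force on the tool from outside, world axes, zero at the start; "wrist_torque": the same for the moment, N m; "gripper_width": opening from 0.0 (shut) to 1.0 (fully open); "grip_force": force on a finger pad.
Only numpy, scipy, OpenCV 4.12 (cv2) and the standard library are available. Lean on these libraries where they do the work, as an engineer would, in place of code of your own. Each camera call takes 0.05 s, during which the arm holds its last target. There are 200 camera calls.

## Working session

There is one attempt and no reset: what is moved stays moved. The work goes in short steps, Python scripts to look and compute and a shell command to move; the robot and the scene stay as the last step left them, time stands still between calls to the robot, and variables do not carry over. Pictures are saved under pics/ and viewed, at most 10 in all, crops included, and the job is handed in when it is done.

```bash
mkdir -p pics; ls
cat > h.py <<'E'
from workcell import *
import numpy as np, cv2
from scipy.spatial.transform import Rotation as R
def shot(c,f=None):
    m=camera_model(c); p=camera(c)
    if f: cv2.imwrite('pics/'+f,p[:,:,::-1])
    return m,p
def proj(m,P):
    P=np.atleast_2d(P); W=np.array(m['world_to_cam']); K=np.array(m['intrinsics'])
    c=P@W[:3,:3].T+W[:3,3]; q=np.c_[c[:,0],-c[:,1],-c[:,2]]@K.T
    return q[:,:2]/q[:,2:]
def ray(m,loc):
    W=np.array(m['world_to_cam']); K=np.array(m['intrinsics'])
    d=np.linalg.solve(K,[loc[0]*640,loc[1]*400,1]); d=W[:3,:3].T@np.array([d[0],-d[1],-d[2]])
    return -W[:3,:3].T@W[:3,3], d/np.linalg.norm(d)
def atz(m,loc,z):
    o,d=ray(m,loc); return o+d*(z-o[2])/d[2]
def pose():
    s=get_state(); return np.array(s['ee_pos']),R.from_euler('xyz',s['tool_rot'],degrees=True)
E
python3 - <<'E'
from h import *
print(get_state())
for c in ['scene','top','wrist']:
    m,p=shot(c,c+'1.png'); print(c,[k for k in m], np.round(ray(m,[.5,.5]),3).tolist())
    for t,z in [('mug',0),('mug_mouth',.091),('mug_handle',.055),('cup_spot',.024),('spout',.138),('pour_toggle_tip',.248),('water_maker',0)]:
        print(c,t,[(round(a['score'],2),np.round(a['location'],3).tolist(),atz(m,a['location'],z).round(3).tolist()) for a in spot_point(c,t)][:3])
a=cv2.imread('pics/scene1.png');b=cv2.imread('pics/top1.png')
E
```

```text
pics
{'time': 0.0, 'joint_pos': array([ 6.52258623e+01,  2.81641431e+01,  8.93537028e+01,  6.40442503e-05,
        6.25491122e+01, -6.04961640e+00]), 'qd': array([-0.02381292, -0.00217814,  0.03535107, -0.07094504,  0.05843917,
        0.0403047 ]), 'tau': array([ 1.14314589e-03, -6.18456745e+01, -2.61598885e+01, -1.46567440e-04,
        4.03918937e-03,  3.17202797e-06]), 'ee_pos': array([0.20058401, 0.59188223, 0.40410617]), 'tool_rot': array([-1.79933421e+02, -7.11317387e-03,  1.61275445e+02]), 'contact_force': array([-0.08899757, -0.27495245,  0.56189292]), 'wrist_torque': array([ 0.02920786, -0.05733006,  0.03450509]), 'grip_force': 0.0, 'gripper_width': 1.0007415827270325}
scene ['intrinsics', 'world_to_cam'] [[0.791, 0.78, 0.968], [-0.192, -0.663, -0.723]]
scene mug [(0.86, [0.432, 0.827], [0.774, 0.321, 0.0]), (0.61, [0.578, 0.742], [0.5, 0.295, 0.0])]
scene mug_mouth [(0.87, [0.418, 0.776], [0.786, 0.307, 0.091])]
scene mug_handle [(0.72, [0.446, 0.853], [0.758, 0.38, 0.055]), (0.63, [0.572, 0.731], [0.521, 0.307, 0.055]), (0.62, [0.561, 0.675], [0.515, 0.235, 0.055])]
scene 
[... 454 characters left out ...]
.379, 0.356], [0.791, 0.307, 0.091]), (0.61, [0.381, 0.56], [0.502, 0.303, 0.091])]
top mug_handle [(0.98, [0.359, 0.373], [0.777, 0.36, 0.055]), (0.89, [0.414, 0.559], [0.504, 0.234, 0.055])]
top cup_spot [(0.76, [0.457, 0.524], [0.556, 0.137, 0.024]), (0.23, [0.381, 0.562], [0.503, 0.315, 0.024])]
top spout [(0.72, [0.458, 0.52], [0.548, 0.129, 0.138])]
top pour_toggle_tip [(0.64, [0.399, 0.56], [0.491, 0.24, 0.248])]
top water_maker [(0.83, [0.461, 0.53], [0.548, 0.131, 0.0])]
wrist ['intrinsics', 'world_to_cam'] [[0.13, 0.617, 0.374], [0.289, -0.097, -0.953]]
wrist mug []
wrist mug_mouth []
wrist mug_handle []
wrist cup_spot []
wrist spout []
wrist pour_toggle_tip []
wrist water_maker []
```

View pics/scene1.png

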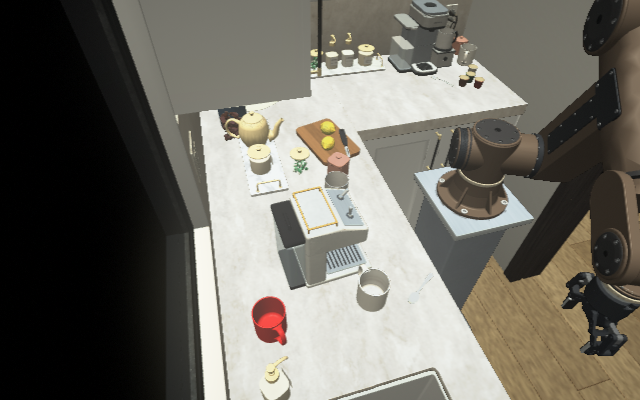

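View pics/top1.png

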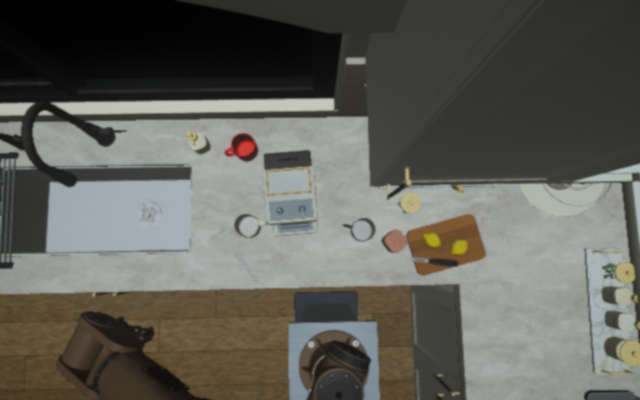

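The scene shows the white mug at about (373,288), the red look-alike at (270,320), the machine at (325,235) and the spoon at (420,288). In the top view the mug is at (249,226) with its handle towards the machine. I'll refine the mug and machine poses with a model overlay.

```bash
cat > ov.py <<'E'
from h import *
import sys
def wf(x,y,yaw):
    c,s=np.cos(np.radians(yaw)),np.sin(np.radians(yaw))
    T=lambda P:np.c_[x+c*P[:,0]-s*P[:,1],y+s*P[:,0]+c*P[:,1],P[:,2]]
    L=[[(-80,-80,20),(-80,80,20),(125,80,20)],[(-80,80,0),(-80,80,20)],[(-80,80,0),(125,80,0)],[(-50,-80,152),(-50,80,152),(122,80,152)],
     [(-50,-80,205),(-50,80,205),(30,80,235),(30,-80,235),(-50,-80,205)],[(-50,80,152),(-50,80,205)],[(-50,-80,152),(-50,-80,205)],
     [(-10,-35,220),(-33,-35,248)],[(-10,35,220),(-11,35,256)],[(30,80,235),(122,80,235),(122,-80,235),(30,-80,235)]]
    return [T(np.array(l)/1000.) for l in L]
def mugl(x,y,yaw):
    t=np.linspace(0,2*np.pi,40); c,s=np.cos(np.radians(yaw)),np.sin(np.radians(yaw))
    o=[np.c_[x+.042*np.cos(t),y+.042*np.sin(t),0*t+z] for z in (.091,0)]
    h=np.array([[0,-.075],[0,-.042]])@np.array([[c,s],[-s,c]])+[x,y]
    return o+[np.c_[h,[.055,.055]]]
def draw(im,m,lines,c0,r0,k,w,h):
    a=cv2.resize(im[r0:r0+h,c0:c0+w],None,fx=k,fy=k,interpolation=cv2.INTER_CUBIC)
    for l in lines: cv2.polylines(a,[np.int32(np.round(((proj(m,l)-[c0,r0])*k)*8))],False,(255,0,255),1,cv2.LINE_AA,3)
    return a
def both(L,f):
    o=[]
    for c,b in [('scene',(265,175)),('top',(220,140))]:
        im=cv2.imread(f'pics/{c}1.png'); o.append(draw(im,camera_model(c),L,*b,5 if c=='scene' else 5,140 if c=='scene' else 110,140 if c=='scene' else 110)) 
    o[0]=cv2.resize(o[0],(450,450)); o[1]=cv2.resize(o[1],(345,345)); o[1]=cv2.copyMakeBorder(o[1],0,105,0,0,0); cv2.imwrite(f,np.hstack(o))
E
python3 - <<'E'
from ov import *
for t in ['power_toggle','pour_toggle','spout','cup_spot','teaspoon','milk_cup']:
    for c in ['scene','top']: print(t,c,[(round(a['score'],2),(np.array(a['location'])*[640,400]).round(1).tolist()) for a in boxes_of(c,t)][:3])
both(wf(.55,.133,0)+mugl(.502,.303,0),'pics/ov1.png')
E
```

```text
power_toggle scene []
power_toggle top [(0.21, [291.2, 191.0])]
pour_toggle scene []
pour_toggle top [(0.75, [246.0, 227.3])]
spout scene [(0.98, [323.2, 236.8])]
spout top [(0.71, [289.3, 193.7])]
cup_spot scene [(0.83, [319.0, 236.7]), (0.5, [337.1, 160.1])]
cup_spot top [(0.7, [291.2, 193.0]), (0.59, [412.0, 201.5])]
teaspoon scene [(0.74, [417.6, 295.1])]
teaspoon top [(0.69, [363.4, 229.8])]
milk_cup scene [(0.7, [336.3, 181.7])]
milk_cup top [(0.75, [364.3, 228.2]), (0.73, [240.3, 261.6]), (0.63, [288.1, 194.0])]
```

View pics/ov1.png

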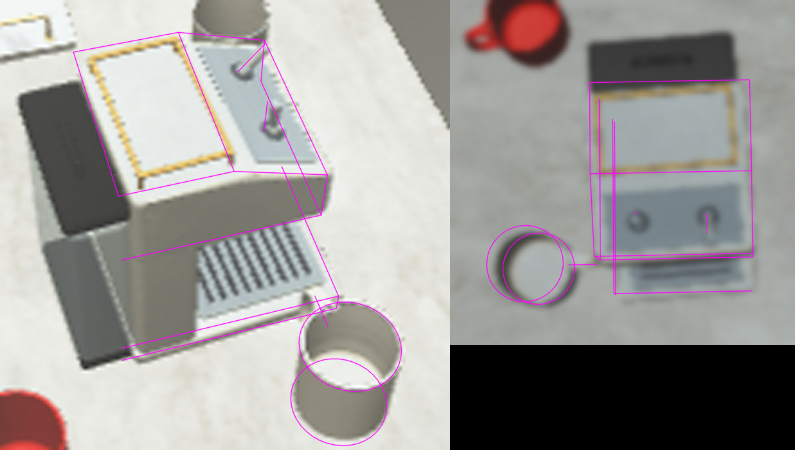

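```bash
cat >> h.py <<'E'
def plan(tp,rot=None):
    "shift to TCP tp in current tool axes (units), and turn afterwards/before as body rotvec (units)"
    p,r=pose(); d=r.inv().apply(np.array(tp)-p)/.04
    print('p',p.round(4),'rpy',r.as_euler('xyz',degrees=True).round(2),'| shift units',d.round(3),'n>=',int(np.ceil(abs(d).max())))
    if rot is not None:
        R2=R.from_euler('xyz',rot,degrees=True); q=(r.inv()*R2).as_rotvec(degrees=True)/6; d2=R2.inv().apply(np.array(tp)-p)/.04
        print('turn units',q.round(3),'| shift units in turned axes',d2.round(3))
E
python3 - <<'E'
from ov import *
plan([.45,.34,.36],[180,0,180])
both(wf(.551,.133,3)+mugl(.502,.303,3),'pics/ov2.png')
E
```

```text
p [0.2006 0.5919 0.4047] rpy [180.     0.   161.28] | shift units [-7.926 -3.964  1.118] n>= 8
turn units [ 1.00e-03  0.00e+00 -3.12e+00] | shift units in turned axes [-6.235 -6.298  1.118]
```

View pics/ov2.png

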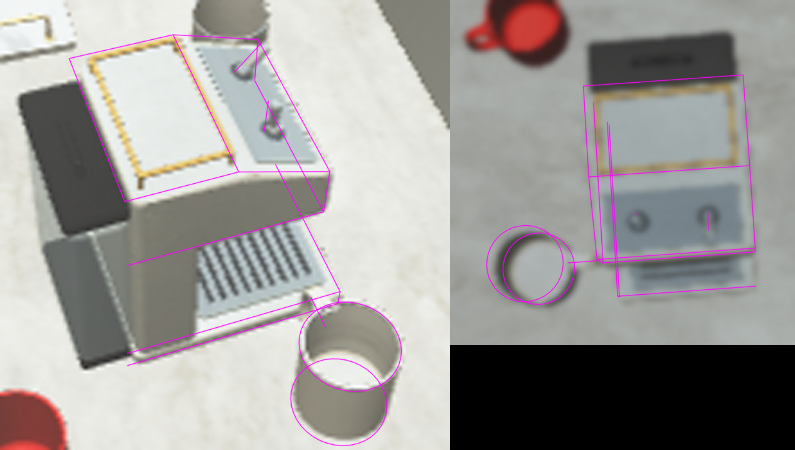

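Yaw of about 2.5–3° matches the edges in both views, with the machine origin near (0.550, 0.132). Moving over the mug now.

```bash
python3 -m creep '[[-0.5,-0.25,0.07,0,0,0,-1],[-0.95,-0.475,0.13,0,0,0,-1],[-0.95,-0.475,0.13,0,0,0,-1],[-0.95,-0.475,0.13,0,0,0,-1],[-0.95,-0.475,0.13,0,0,0,-1],[-0.95,-0.475,0.13,0,0,0,-1],[-0.95,-0.475,0.13,0,0,0,-1],[-0.95,-0.475,0.13,0,0,0,-1],[-0.78,-0.39,0.13,0,0,0,-1],[0,0,0,0,0,-0.78,-1],[0,0,0,0,0,-0.78,-1],[0,0,0,0,0,-0.78,-1],[0,0,0,0,0,-0.78,-1],[0,0,0,0,0,0,-1],[0,0,0,0,0,0,-1]]'
python3 - <<'E'
from h import *
plan([.45,.34,.36],[180,0,180])
m,p=shot('wrist','w1.png')
for t,z in [('mug',0),('mug_mouth',.091),('mug_handle',.055),('cup_spot',.024),('spout',.138),('pour_toggle_tip',.248),('teaspoon',0.003)]:
    print(t,[(round(a['score'],2),np.round(a['location'],3).tolist(),atz(m,a['location'],z).round(3).tolist()) for a in spot_point('wrist',t)][:3])
E
```

```text
time: 3.05
ee_pos: [0.4446, 0.3455, 0.3613]
tool_rot: [180.0, 0.0, 179.9]
contact_force: [-0.1, 0.5, -0.3]
gripper_width: 0.998
grip_force: 0.0
p [0.4446 0.3455 0.3613] rpy [1.7999e+02 1.0000e-02 1.7985e+02] | shift units [-0.136 -0.138  0.034] n>= 1
turn units [ 0.002  0.002 -0.024] | shift units in turned axes [-0.135 -0.138  0.034]
mug [(0.69, [0.399, 0.568], [0.505, 0.28, 0.0])]
mug_mouth [(0.88, [0.403, 0.666], [0.5, 0.298, 0.091])]
mug_handle [(0.66, [0.293, 0.646], [0.512, 0.229, 0.055]), (0.38, [0.4, 0.564], [0.481, 0.292, 0.055]), (0.3, [0.189, 0.653], [0.515, 0.17, 0.055])]
cup_spot [(0.62, [0.165, 0.69], [0.548, 0.132, 0.024])]
spout []
pour_toggle_tip []
teaspoon [(0.71, [0.424, 0.166], [0.349, 0.304, 0.003])]
```

View pics/w1.png

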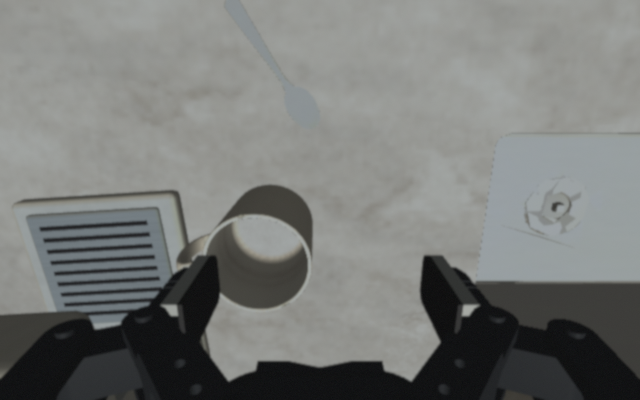

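The wrist picture shows the mug rim centred at about (259,262), the handle at (190,252) towards the tray, the spoon at (270,60)–(305,110), and a sink edge at about column 480.

Run:
```python
from h import *
m=camera_model('wrist'); f=lambda u,v,z: atz(m,[u/640,v/400],z).round(4)
c=f(259.5,261.5,.091); print('rim',c,f(207,262,.091),f(312,262,.091),f(259,309,.091),f(259,214,.091))
print('handle outer',f(180,262,.055)); print('sink',f(482,270,0),f(498,140,0),'spoon',f(310,122,0),f(228,0,0)); print('foot corner',f(180,192,.02),f(16,202,.02), 'tray', f(26,214,.024),f(158,206,.024))
d=np.array([-.15,.99,0]); g=c+.038*d; print(g)
plan([g[0],g[1],.30],[180,0,190])
```

```text
rim [0.4962 0.3001 0.091 ] [0.4966 0.2595 0.091 ] [0.4966 0.3405 0.091 ] [0.5387 0.2975 0.091 ] [0.4572 0.3017 0.091 ]
handle outer [0.5157 0.2225 0.055 ]
sink [0.5541 0.5206 0.    ] [0.4152 0.5167 0.    ] spoon [0.3984 0.3373 0.    ] [0.2961 0.268  0.    ]
foot corner [0.4612 0.2153 0.02  ] [0.4712 0.0588 0.02  ] tray [0.4818 0.0689 0.024 ] [0.4738 0.1947 0.024 ]
[0.4905  0.33772 0.091  ]
p [0.4445 0.3455 0.3613] rpy [179.99   0.   179.97] | shift units [-1.149 -0.195  1.532] n>= 2
turn units [ 1.000e-03  1.000e-03 -1.671e+00] | shift units in turned axes [-1.098 -0.392  1.532]
```

```bash
python3 -m creep '[[0,0,0,0,0,-0.84,-1],[0,0,0,0,0,-0.83,-1],[-0.55,-0.2,0,0,0,0,-1],[-0.55,-0.2,0,0,0,0,-1],[0,0,0.5,0,0,0,-1],[0,0,0.5,0,0,0,-1],[0,0,0,0,0,0,-1],[0,0,0,0,0,0,-1]]'
python3 - <<'E'
from h import *
plan([.491,.338,.232],[180,0,190])
m,p=shot('wrist','w2.png')
for t,z in [('mug_mouth',.091),('mug_handle',.055)]:
    print(t,[(round(a['score'],2),np.round(a['location'],3).tolist(),atz(m,a['location'],z).round(3).tolist()) for a in spot_point('wrist',t)][:3])
E
```

```text
time: 4.12
ee_pos: [0.4907, 0.3374, 0.3209]
tool_rot: [-180.0, -0.1, -170.0]
contact_force: [0.4, 0.9, 0.1]
gripper_width: 1.0
grip_force: 0.0
p [0.4907 0.3374 0.3209] rpy [-1.7997e+02 -1.0000e-01 -1.7000e+02] | shift units [-0.014  0.014  2.221] n>= 3
turn units [-0.005 -0.017  0.   ] | shift units in turned axes [-0.01   0.013  2.221]
mug_mouth [(0.62, [0.394, 0.55], [0.499, 0.298, 0.091])]
mug_handle [(0.72, [0.253, 0.507], [0.512, 0.227, 0.055])]
```

Consistent. Descend 2.2 units and close.

```bash
python3 -m creep '[[0,0,0.5,0,0,0,-1],[0,0,0.5,0,0,0,-1],[0,0,0.5,0,0,0,-1],[0,0,0.4,0,0,0,-1],[0,0,0.3,0,0,0,-1],[0,0,0,0,0,0,0.3],[0,0,0,0,0,0,0.7],[0,0,0,0,0,0,1],[0,0,0,0,0,0,1],[0,0,0,0,0,0,1],[0,0,0,0,0,0,1],[0,0,0,0,0,0,1],[0,0,0,0,0,0,1],[0,0,0,0,0,0,1]]'
```

```text
time: 5.43
ee_pos: [0.491, 0.3373, 0.2345]
tool_rot: [180.0, 0.1, -170.0]
contact_force: [-0.3, -3.0, 8.6]
gripper_width: 0.09
grip_force: 63.5
```

```bash
python3 -c "
from h import *;print(get_state()['joint_pos'].round(2))"
python3 -m creep '[[0,0,-0.4,0,0,0,1],[0,0,-0.5,0,0,0,1],[0,0,-0.5,0,0,0,1],[-0.1,0.55,0,0,0,0,1],[-0.1,0.55,0,0,0,0,1],[0,0,0,0,0,0.6,1],[0,0,0,0,0,0.9,1],[0,0,0,0,0,0.9,1],[0,0,0,0,0,0.9,1],[0,0,0,0,0,0.9,1],[0,0,0,0,0,0.9,1],[0,0,0,0,0,0.9,1],[0,0,0,0,0,0.9,1],[0,0,0,0,0,0.9,1],[0,0,0,0,0,0.9,1],[0,0,0,0,0,0.9,1],[0,0,0,0,0,0.9,1],[0,0,0,0,0,0.9,1],[0,0,0,0,0,0.9,1],[0,0,0,0,0,0.9,1]]'
python3 -m creep '[[0,0,0,0,0,0.9,1],[0,0,0,0,0,0.9,1],[0,0,0,0,0,0.5,1],[-0.2,0.5,0,0,0,0,1],[-0.2,0.8,0,0,0,0,1],[-0.2,0.8,0,0,0,0,1],[-0.2,0.7,0,0,0,0,1],[0,0.35,0,0,0,0,1],[0,0,0,0,0,0,1],[0,0,0,0,0,0,1]]'
python3 - <<'E'
from h import *
print(get_state()['joint_pos'].round(2))
plan([.62,.365,.236],[180,0,100])
shot('scene','s2.png');p=cv2.imread('pics/s2.png');cv2.imwrite('pics/s2c.png',cv2.resize(p[180:400,220:500],None,fx=2,fy=2))
E
```

```text
[ 2.8140e+01  3.7990e+01  1.0208e+02 -5.0000e-02  3.9810e+01 -7.1860e+01]
time: 7.1
ee_pos: [0.4908, 0.3821, 0.2892]
tool_rot: [-180.0, -0.0, 110.5]
contact_force: [-0.2, 0.9, -2.8]
gripper_width: 0.088
grip_force: 61.1
time: 7.93
ee_pos: [0.62, 0.3654, 0.2885]
tool_rot: [-179.9, 0.0, 97.0]
contact_force: [-0.3, -0.1, -3.0]
gripper_width: 0.083
grip_force: 61.1
[2.526e+01 4.237e+01 8.061e+01 1.000e-02 5.708e+01 1.828e+01]
p [0.62   0.3654 0.2885] rpy [-1.7994e+02  1.0000e-02  9.6970e+01] | shift units [-1.000e-02 -1.000e-03  1.314e+00] n>= 2
turn units [-0.01   0.002 -0.505] | shift units in turned axes [-0.01  -0.003  1.314]
```

View pics/s2c.png

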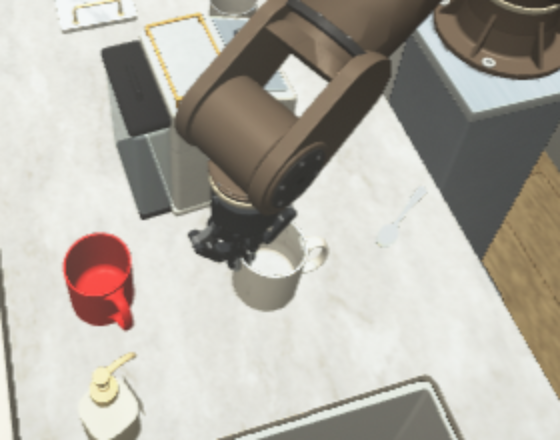

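The crop shows the mug held at the rim, upright and clear of everything, with the handle at about (315,252) turned to the robot side. Setting it down and backing straight up.

```bash
python3 -m creep '[[0,0,0.5,0,0,0,1],[0,0,0.4,0,0,0,1],[0,0,0.25,0,0,0,1],[0,0,0.17,0,0,0,1],[0,0,0,0,0,0,1],[0,0,0,0,0,0,0.8],[0,0,0,0,0,0,0],[0,0,0,0,0,0,-1],[0,0,0,0,0,0,-1],[0,0,0,0,0,0,-1],[0,0,0,0,0,0,-1],[0,0,0,0,0,0,-1],[0,0,0,0,0,0,-1]]'
python3 -m creep '[[0,0,-0.4,0,0,0,-1],[0,0,-0.8,0,0,0,-1],[0,0,-0.9,0,0,0,-1],[0,0,-0.9,0,0,0,-1],[0,0,-0.9,0,0,0,-1],[0,0,-0.5,0,0,0,-1],[0,0,0,0,0,0,-1],[0,0,0,0,0,0,-1]]'
python3 - <<'E'
from h import *
print(get_state()['joint_pos'].round(2))
from scipy.optimize import least_squares as ls
J=np.radians([[28.126,89.318],[37.99,102.08],[42.37,80.61],get_state()['joint_pos'][1:3]]); P=[[.6251,.4047],[.5957,.2345],[np.hypot(.62,.3654),.2885],None]
p,_=pose(); P[3]=[np.hypot(p[0],p[1]),p[2]]; P=np.array(P)
f=lambda v:(np.c_[v[3]+v[0]*np.sin(J[:,0])+v[1]*np.sin(J.sum(1)),v[2]+v[0]*np.cos(J[:,0])+v[1]*np.cos(J.sum(1))]-P).ravel()
s=ls(f,[.5,.5,.1,0]); print('a,b,h-c,off',s.x.round(3),abs(s.fun).max())
m,im=shot('wrist')
for c in ['wrist','scene']:
  if c=='scene': m,im=shot('scene','s3.png')
  for t,z in [('mug',0),('mug_mouth',.091),('mug_handle',.055),('cup_spot',.024)]:
    print(c,t,[(round(a['score'],2),np.round(a['location'],3).tolist(),atz(m,a['location'],z).round(3).tolist()) for a in spot_point(c,t)][:3])
E
```

```text
time: 9.07
ee_pos: [0.6199, 0.3657, 0.2365]
tool_rot: [180.0, -0.0, 97.0]
contact_force: [-0.3, -0.3, -0.0]
gripper_width: 1.0
grip_force: 0.0
time: 9.73
ee_pos: [0.6196, 0.3657, 0.4136]
tool_rot: [179.9, -0.0, 97.0]
contact_force: [-0.1, -0.2, -1.2]
gripper_width: 0.998
grip_force: 0.0
[25.29 35.77 73.66  0.   70.44 18.27]
a,b,h-c,off [0.553 0.411 0.106 0.001] 0.009082053311585736
wrist mug [(0.93, [0.697, 0.524], [0.775, 0.325, 0.0]), (0.63, [0.425, 0.375], [0.566, 0.371, 0.0])]
wrist mug_mouth [(0.91, [0.434, 0.428], [0.583, 0.369, 0.091])]
wrist mug_handle [(0.75, [0.331, 0.372], [0.515, 0.375, 0.055]), (0.73, [0.727, 0.456], [0.764, 0.372, 0.055]), (0.33, [0.425, 0.38], [0.573, 0.379, 0.055])]
wrist cup_spot [(0.59, [0.37, 0.856], [0.546, 0.129, 0.024])]
scene mug [(0.67, [0.554, 0.829], [0.576, 0.379, 0.0]), (0.62, [0.432, 0.826], [0.772, 0.32, 0.0])]
scene mug_mouth [(0.82, [0.417, 0.774], [0.787, 0.305, 0.091]), (0.7, [0.553, 0.785], [0.582, 0.374, 0.091])]
scene mug_handle [(0.93, [0.445, 0.856], [0.761, 0.382, 0.055]), (0.61, [0.591, 0.793], [0.517, 0.382, 0.055])]
scene cup_spot []
```

Run:
```python
from h import *
m,p=shot('wrist')
im=np.ascontiguousarray(p[90:250,170:390,::-1]); im=cv2.resize(im,None,fx=3.5,fy=3.5,interpolation=cv2.INTER_CUBIC)
for c,yaw in [((.583,.369),180),((.583,.369),187)]:
    a=np.radians(yaw); d=np.array([np.cos(a),np.sin(a)]); t=np.linspace(0,6.3,60)
    L=[np.c_[c[0]+.0425*np.cos(t),c[1]+.0425*np.sin(t),0*t+.091],np.r_[[np.r_[c+.042*d,.078]],[np.r_[c+.0705*d,.073]],[np.r_[c+.0705*d,.032]]]]
    for l in L: cv2.polylines(im,[np.int32(np.round((proj(m,l)-[170,90])*3.5*8))],False,(255,0,255) if yaw==180 else (0,255,0),1,cv2.LINE_AA,3)
cv2.imwrite('pics/w4.png',im)
```

```text
(no output)
```

View pics/w4.png

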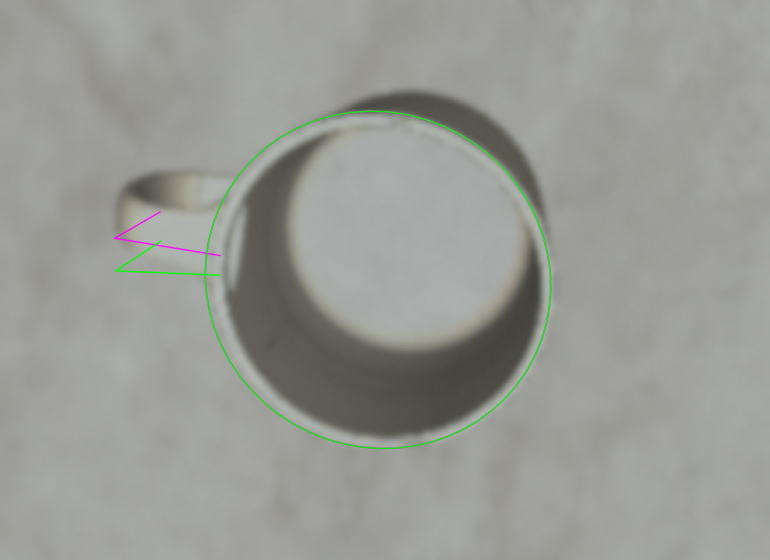

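The overlay fits: mug axis (0.583, 0.369), handle pointing at about 178°, so the grip point is near (0.513, 0.3715). The forward-tilted handle grasp probably needs the flipped wrist branch. I'll turn the tool to yaw 0, pull back, make a small tilt and fit the kinematics.

```bash
python3 -m creep '[[0,0,0,0,0,0.6,-1],[0,0,0,0,0,0.95,-1],[0,0,0,0,0,0.95,-1],[0,0,0,0,0,0.95,-1],[0,0,0,0,0,0.95,-1],[0,0,0,0,0,0.95,-1],[0,0,0,0,0,0.95,-1],[0,0,0,0,0,0.95,-1],[0,0,0,0,0,0.95,-1],[0,0,0,0,0,0.95,-1],[0,0,0,0,0,0.95,-1],[0,0,0,0,0,0.95,-1],[0,0,0,0,0,0.95,-1],[0,0,0,0,0,0.95,-1],[0,0,0,0,0,0.95,-1],[0,0,0,0,0,0.95,-1],[0,0,0,0,0,0.95,-1],[0,0,0,0,0,0.4,-1]]'
python3 -c "
from h import *;s=get_state();print(s['joint_pos'].round(3).tolist(),s['ee_pos'].round(5).tolist(),s['tool_rot'].round(3).tolist())"
python3 -m creep '[[-0.5,0,0.2,0,0,0,-1],[-0.95,0,0.4,0,0,0,-1],[-0.95,0,0.4,0,0,0,-1],[-0.95,0,0.4,0,0,0,-1],[-0.85,0,0.3,0,0,0,-1],[0,0,0,0.6,0,0,-1],[0,0,0,0.9,0,0,-1],[0,0,0,0,0,0,-1],[0,0,0,0,0,0,-1]]'
python3 -c "
from h import *;s=get_state();print(s['joint_pos'].round(3).tolist(),s['ee_pos'].round(5).tolist(),s['tool_rot'].round(3).tolist())"
```

```text
time: 11.78
ee_pos: [0.6199, 0.3658, 0.4125]
tool_rot: [-180.0, -0.0, -0.5]
contact_force: [-0.6, 0.0, -0.1]
gripper_width: 1.004
grip_force: 0.0
[25.289, 35.859, 73.669, 0.002, 70.466, 115.798] [0.61986, 0.36575, 0.41247] [-179.996, -0.004, -0.51]
time: 12.53
ee_pos: [0.452, 0.3661, 0.3447]
tool_rot: [-171.1, -0.0, -0.2]
contact_force: [0.5, -0.0, 0.2]
gripper_width: 0.998
grip_force: 0.0
[31.434, 27.954, 100.532, 10.288, 47.282, 114.926] [0.45202, 0.36609, 0.3447] [-171.125, -0.015, -0.204]
```

```bash
cat > kin.py <<'E'
from h import *
from scipy.optimize import least_squares
V=np.array([.55,.41,.1,.2,0.,0.])
def fk(q,v=None):
    a,b,c,h,e,o=V if v is None else v
    q=np.radians(q); Ry=lambda t:R.from_rotvec([0,t,0]); Rz=lambda t:R.from_rotvec([0,0,t])
    r=Rz(q[0]); p=r.apply([o,0,h]); r=r*Ry(q[1]); p=p+r.apply([0,0,a]); r=r*Ry(q[2]); p=p+r.apply([e,0,b])
    r=r*Rz(S4*q[3])*Ry(q[4]); p=p+r.apply([0,0,c]); r=r*Rz(S6*q[5]+np.pi/2*Q6); return p,r
S4,S6,Q6=1,1,-1
D=[([25.289,35.859,73.669,.002,70.466,115.798],[.61986,.36575,.41247],[-179.996,-.004,-.51]),
([31.434,27.954,100.532,10.288,47.282,114.926],[.45202,.36609,.3447],[-171.125,-.015,-.204]),
([28.14,37.99,102.08,-.05,39.81,-71.86],[.491,.3373,.2345],[180,.1,-170]),
([25.26,42.37,80.61,0.01,57.08,18.28],[.62,.3654,.2885],[-179.94,0,96.97]),
([65.226,28.164,89.354,0,62.549,-6.05],[.20058,.59188,.40411],[-179.933,0,161.275])]
def rerr(s4,s6,q6):
    global S4,S6,Q6; S4,S6,Q6=s4,s6,q6
    return max((fk(d[0])[1].inv()*R.from_euler('xyz',d[2],degrees=True)).magnitude() for d in D)
B=min(((rerr(*k),k) for k in [(i,j,l) for i in(1,-1) for j in (1,-1) for l in (0,1,2,3)]),key=lambda t:t[0]); rerr(*B[1])
s=least_squares(lambda v:np.ravel([fk(d[0],v)[0]-d[1] for d in D]),V); V=s.x
def ik(p,r,q0):
    f=lambda q:np.r_[(fk(q)[0]-p)*10,(fk(q)[1].inv()*r).as_rotvec()*2]
    s=least_squares(f,q0,xtol=1e-12,ftol=1e-12); return s.x,abs(s.fun).max()
def tool(yaw,tilt):  # x tool forward/up, z heading yaw, tilt deg below horizontal
    c,s=np.cos(np.radians(yaw)),np.sin(np.radians(yaw)); t=np.radians(tilt)
    z=np.array([c*np.cos(t),s*np.cos(t),-np.sin(t)]); x=np.array([c*np.sin(t),s*np.sin(t),np.cos(t)]); return R.from_matrix(np.c_[x,np.cross(z,x),z])
E
python3 - <<'E'
from kin import *
print(B,V.round(4),abs(s.fun).max())
for nm,g,yaw,tl in [('regrasp',[.513,.3715,.055],-2,45),('reg50',[.513,.3715,.055],-2,55),('mach',[.478,.133,.082],5,45),('mach+',[.478,.125,.082],10,55),('hover',[.513-.07,.3715,.055+.07],-2,45)]:
    r=tool(yaw,tl); p=np.array(g)-.155*r.as_matrix()[:,2]
    for q0 in ([30,35,130,180,35,-60],[30,35,110,0,20,120]):
        q,e=ik(p,r,q0); print(nm,p.round(3),q.round(1),round(e,4))
E
```

```text
(0.0007992379307418669, (1, 1, 1)) [ 0.6499  0.4228  0.4903  0.5759  0.064  -0.0405] 0.06261885146780155
regrasp [0.403 0.375 0.165] [ 81.6  57.8 129.6 256.5  46.3 -79.8] 0.0
regrasp [0.403 0.375 0.165] [ 81.6  57.8 129.6  76.5 -46.3 100.2] 0.0
reg50 [0.424 0.375 0.182] [ 69.6  48.1 127.7 257.4  33.9 -97.1] 0.0
reg50 [0.424 0.375 0.182] [ 69.6  48.1 127.7  77.4 -33.9  82.9] 0.0
mach [0.369 0.123 0.192] [ 82.5 101.1 171.4 225.5  92.3  -7. ] 0.2912
mach [0.369 0.123 0.192] [ 82.5 101.1 171.4  45.5 -92.3 173. ] 0.2912
mach+ [0.39  0.11  0.209] [ 29.2  74.7 171.4 191.2  94.2 -72.3] 0.1695
mach+ [0.39  0.11  0.209] [ 29.2  74.7 171.4  11.2 -94.2 107.7] 0.1695
hover [0.333 0.375 0.235] [ 91.9  48.7 130.8 274.4  45.  -90.7] 0.0
hover [0.333 0.375 0.235] [ 91.9  48.7 130.8  94.4 -45.   89.3] 0.0
```

```bash
sed -i 's/^V=.*/V=np.array([.55,.41,.1,.2,0.,0.,.066])/; s/a,b,c,h,e,o=V if v is None else v/a,b,c,h,e,o,l=V if v is None else v/; s/r.apply(\[o,0,h\])/r.apply([o,l,h])/' kin.py
cat > t.py <<'E'
from kin import *
print(B,V.round(4),abs(s.fun).max())
for nm,g,yaw,tl in [('regrasp',[.513,.3715,.055],-2,45),('reg50',[.513,.3715,.055],-2,55),('mach',[.478,.133,.082],5,45),('mach+',[.478,.125,.082],10,55),('hover',[.513-.07,.3715,.055+.07],-2,45)]:
    r=tool(yaw,tl); p=np.array(g)-.155*r.as_matrix()[:,2]
    q,e=ik(p,r,[30,35,130,180,35,-60]); print(nm,p.round(3),q.round(1),round(e,4))
E
python3 t.py
```

```text
(0.0007992379307418669, (1, 1, 1)) [ 5.868e-01  4.111e-01  8.190e-02  1.969e-01  4.320e-02 -1.000e-04
  6.590e-02] 3.317640199534955e-05
regrasp [0.403 0.375 0.165] [  40.1   43.5  116.   242.8   32.2 -116.2] 0.0
reg50 [0.424 0.375 0.182] [  37.8   41.3  112.7  264.2   21.7 -139.4] 0.0
mach [0.369 0.123 0.192] [  9.4  37.6 140.8 184.5  43.4 -90.2] 0.0
mach+ [0.39  0.11  0.209] [  5.8  33.1 136.4 174.3  24.6 -88.2] 0.0
hover [0.333 0.375 0.235] [  45.8   34.   121.   255.8   32.7 -125.4] 0.0
```

```bash
cat > t.py <<'E'
from kin import *
for tl in (25,35,45,55):
  for yaw in (-2,5,12,25):
    o=[]
    for g in ([.513,.3715,.055],[.453,.3715,.095]):
      r=tool(yaw,tl); p=np.array(g)-.155*r.as_matrix()[:,2]
      q,e=ik(p,r,[30,35,120,200,35,-60]); o+=[q.round(0).astype(int).tolist(),round(e,3)]
    print(tl,yaw,o)
E
python3 t.py
```

```text
25 -2 [[44, 51, 120, 230, 59, -98], np.float64(0.0), [49, 46, 125, 235, 59, -98], np.float64(0.0)]
25 5 [[42, 51, 123, 219, 60, -94], np.float64(0.0), [47, 45, 128, 224, 60, -95], np.float64(0.0)]
25 12 [[39, 51, 125, 208, 61, -92], np.float64(0.0), [44, 46, 131, 213, 62, -92], np.float64(0.0)]
25 25 [[32, 51, 128, 188, 64, -90], np.float64(0.0), [37, 46, 134, 192, 65, -90], np.float64(0.0)]
35 -2 [[42, 47, 118, 234, 45, -105], np.float64(0.0), [47, 41, 123, 240, 46, -106], np.float64(0.0)]
35 5 [[40, 46, 121, 222, 45, -100], np.float64(0.0), [45, 41, 126, 228, 46, -102], np.float64(0.0)]
35 12 [[38, 46, 123, 210, 45, -96], np.float64(0.0), [43, 41, 128, 216, 46, -98], np.float64(0.0)]
35 25 [[32, 46, 126, 188, 47, -91], np.float64(0.0), [37, 40, 132, 193, 47, -92], np.float64(0.0)]
45 -2 [[40, 43, 116, 243, 32, -116], np.float64(0.0), [45, 38, 121, 250, 33, -119], np.float64(0.0)]
45 5 [[38, 43, 118, 230, 31, -110], np.float64(0.0), [43, 37, 123, 237, 31, -113], np.float64(0.0)]
45 12 [[36, 43, 120, 216, 30, -104], np.float64(0.0), [41, 37, 125, 223, 30, -107], np.float64(0.0)]
45 25 [[32, 42, 122, 190, 29, -94], np.float64(0.0), [36, 36, 128, 196, 29, -96], np.float64(0.0)]
55 -2 [[38, 41, 113, 264, 22, -139], np.float64(0.0), [42, 35, 118, 271, 24, -142], np.float64(0.0)]
55 5 [[36, 41, 114, 251, 18, -134], np.float64(0.0), [41, 35, 119, 259, 20, -138], np.float64(0.0)]
55 12 [[35, 41, 116, 235, 16, -125], np.float64(0.0), [39, 34, 121, 245, 17, -131], np.float64(0.0)]
55 25 [[31, 40, 117, 196, 13, -101], np.float64(0.0), [35, 34, 123, 208, 13, -109], np.float64(0.0)]
```

```bash
cat > sim.py <<'E'
from kin import *
def sim(rows,q=None,show=True):
    q=get_state()['joint_pos'] if q is None else q; p,r=fk(q); o=[]
    for w in rows:
        p=p+r.apply(np.array(w[:3])*.04); r=r*R.from_rotvec(np.array(w[3:6])*6,degrees=True)
        q2,e=ik(p,r,q); o.append([*q2.round(0),round(abs(q2-q).max(),1),round(e,4)]); q=q2
    if show: print(np.array(o)); print('end',p.round(4),r.as_euler('xyz',degrees=True).round(1),'grip',(p+r.apply([0,0,.155])).round(4))
    return q
E
cat > t.py <<'E'
from sim import *
p,r=fk(get_state()['joint_pos']); Rf=tool(3,35)
for n in (4,6):
    r1=r*R.from_rotvec([6*n,0,0],degrees=True); v=(r1.inv()*Rf).as_rotvec(degrees=True)/6; k=int(np.ceil(abs(v).max()/.9))
    print(n,v.round(2),k); rows=[[-.5,0,0,1,0,0]]*n+[[0,0,0,*(v/k)]]*k; sim(rows)
E
python3 t.py
```

```text
4 [-4.79  8.75 -3.1 ] 10
[[  32.    27.   104.    18.    43.   109.     8.2    0. ]
 [  32.    25.   107.    28.    40.   102.     9.4    0. ]
 [  33.    24.   109.    39.    38.    94.    10.7    0. ]
 [  33.    23.   112.    50.    36.    84.    11.8    0. ]
 [  34.    23.   113.    46.    30.    87.     5.9    0. ]
 [  35.    22.   113.    40.    24.    91.     6.2    0. ]
 [  36.    22.   113.    30.    19.    99.     9.4    0. ]
 [  37.    22.   114.    14.    14.   113.    15.8    0. ]
 [  38.    22.   114.   -13.    11.   138.    27.4    0. ]
 [  39.    22.   115.   -48.    11.   172.    35.     0. ]
 [  40.    23.   115.   -74.    15.   196.    25.6    0. ]
 [  40.    23.   115.   -88.    20.   209.    14.6    0. ]
 [  41.    23.   116.   -97.    26.   216.     8.7    0. ]
 [  42.    24.   116.  -103.    32.   220.     6.1    0. ]]
end [0.372  0.3664 0.3447] [180. -55.   3.] grip [0.4988 0.373  0.2558]
6 [-6.63  8.47 -4.04] 10
[[  32.    27.   104.    18.    43.   109.     8.2    0. ]
 [  32.    25.   107.    28.    40.   102.     9.4    0. ]
 [  33.    24.   109.    39.    3
[... 168 characters left out ...]
 75.    37.    63.    12.3    0. ]
 [  36.    21.   118.    73.    30.    63.     6.8    0. ]
 [  37.    21.   118.    70.    23.    65.     6.9    0. ]
 [  38.    20.   118.    64.    16.    68.     6.9    0. ]
 [  39.    20.   119.    53.    10.    77.    11.1    0. ]
 [  40.    20.   119.     9.     4.   120.    44.7    0. ]
 [  41.    20.   119.   -70.     7.   197.    78.3    0. ]
 [  42.    21.   119.   -89.    13.   214.    18.8    0. ]
 [  43.    21.   119.   -95.    20.   219.     7.     0. ]
 [  44.    22.   119.   -99.    27.   221.     7.1    0. ]
 [  45.    22.   119.  -102.    34.   222.     7.1    0. ]]
end [0.332  0.3665 0.3446] [-180.  -55.    3.] grip [0.4588 0.3732 0.2557]
```

```bash
cat > t.py <<'E'
from sim import *
q0=np.array(get_state()['joint_pos']); Rf=tool(3,35); g=np.array([.435,.368,.16]); pf=g-.155*Rf.as_matrix()[:,2]
qf,e=ik(pf,Rf,[45,35,125,228,45,-105]); print(qf.round(1),pf.round(3),e)
qm=np.array([38,24,110,100,48,45]); q=q0; rows=[]
N=6
W=[q0+(qf-q0)*t for t in np.linspace(0,1,N+1)[1:]]
for i,w in enumerate(W):
    w=w.copy(); w[4]+=8*np.sin(np.pi*(i+1)/N)
    p,r=fk(q); p2,r2=fk(w); d=(r.inv()*r2).as_rotvec(degrees=True)/6; k=int(np.ceil(abs(d).max()/.95))
    # translate along rotating axes: world shift split over the rows
    # simple: constant body twist found by optimisation
    def endp(s):
        pp,rr=p.copy(),r
        for _ in range(k): pp=pp+rr.apply(s*.04); rr=rr*R.from_rotvec(d/k*6,degrees=True)
        return pp-p2
    s_=least_squares(endp,np.zeros(3)).x; row=[*s_.round(2),*(d/k).round(2)]
    print(k,[float(x) for x in row],'wp',w.round(0),'grip z',round((p2+r2.apply([0,0,.173]))[2],3)); rows+=[row]*k; q=sim(rows,show=(i==N-1))
E
python3 t.py
```

```text
[  47.2   32.2  125.8  240.    41.3 -113.3] [0.308 0.361 0.249] 5.0035002453763244e-08
5 [-0.23, -0.2, 0.15, 0.86, -0.36, -0.42] wp [ 34.  29. 105.  49.  50.  77.] grip z 0.192
5 [-0.1, -0.14, 0.13, 0.83, 0.3, -0.38] wp [ 37.  29. 109.  87.  52.  39.] grip z 0.248
5 [-0.04, -0.03, 0.06, 0.29, 0.78, -0.37] wp [ 39.  30. 113. 125.  52.   1.] grip z 0.294
4 [-0.05, 0.11, -0.06, -0.53, 0.94, -0.48] wp [ 42.  31. 117. 163.  50. -37.] grip z 0.289
5 [-0.11, 0.17, -0.13, -0.88, 0.24, -0.42] wp [ 45.  32. 122. 202.  46. -75.] grip z 0.231
5 [-0.22, 0.21, -0.14, -0.86, -0.38, -0.43] wp [  47.   32.  126.  240.   41. -113.] grip z 0.15
[[  32.    28.   101.    18.    46.   107.     7.9    0. ]
 [  32.    28.   102.    26.    46.    99.     8.     0. ]
 [  33.    28.   103.    34.    47.    92.     7.8    0. ]
 [  34.    29.   104.    41.    48.    84.     7.5    0. ]
 [  34.    29.   105.    48.    50.    77.     7.     0. ]
 [  35.    29.   106.    56.    49.    70.     7.8    0. ]
 [  35.    29.   107.    64.    49.    62.     8.     0. ]
 [  36.    29.   107.    72.    49.    54.     7.9   
[... 623 characters left out ...]
.    50.   -37.     9.8    0. ]
 [  42.    31.   118.   170.    48.   -44.     7.1    0. ]
 [  43.    31.   119.   178.    47.   -52.     7.5    0. ]
 [  43.    31.   120.   185.    46.   -60.     7.9    0. ]
 [  44.    31.   121.   194.    46.   -67.     8.1    0. ]
 [  45.    32.   122.   202.    46.   -75.     8.1    0. ]
 [  45.    32.   122.   208.    44.   -82.     6.8    0. ]
 [  46.    32.   123.   216.    42.   -89.     7.3    0. ]
 [  46.    32.   124.   223.    41.   -97.     7.8    0. ]
 [  47.    32.   125.   232.    41.  -105.     8.2    0. ]
 [  47.    32.   126.   240.    41.  -113.     8.4    0. ]]
end [0.3087 0.3612 0.2485] [-179.9  -54.8    2.8] grip [0.4353 0.3677 0.1592]
```

```bash
python3 -m creep '[[-0.23,-0.2,0.15,0.86,-0.36,-0.42,-1],[-0.23,-0.2,0.15,0.86,-0.36,-0.42,-1],[-0.23,-0.2,0.15,0.86,-0.36,-0.42,-1],[-0.23,-0.2,0.15,0.86,-0.36,-0.42,-1],[-0.23,-0.2,0.15,0.86,-0.36,-0.42,-1],[-0.1,-0.14,0.13,0.83,0.3,-0.38,-1],[-0.1,-0.14,0.13,0.83,0.3,-0.38,-1],[-0.1,-0.14,0.13,0.83,0.3,-0.38,-1],[-0.1,-0.14,0.13,0.83,0.3,-0.38,-1],[-0.1,-0.14,0.13,0.83,0.3,-0.38,-1],[-0.04,-0.03,0.06,0.29,0.78,-0.37,-1],[-0.04,-0.03,0.06,0.29,0.78,-0.37,-1],[-0.04,-0.03,0.06,0.29,0.78,-0.37,-1],[-0.04,-0.03,0.06,0.29,0.78,-0.37,-1],[-0.04,-0.03,0.06,0.29,0.78,-0.37,-1]]'
python3 -m creep '[[-0.04,0.09,-0.05,-0.42,0.75,-0.38,-1],[-0.04,0.09,-0.05,-0.42,0.75,-0.38,-1],[-0.04,0.09,-0.05,-0.42,0.75,-0.38,-1],[-0.04,0.09,-0.05,-0.42,0.75,-0.38,-1],[-0.04,0.09,-0.05,-0.42,0.75,-0.38,-1],[-0.11,0.17,-0.13,-0.88,0.24,-0.42,-1],[-0.11,0.17,-0.13,-0.88,0.24,-0.42,-1],[-0.11,0.17,-0.13,-0.88,0.24,-0.42,-1],[-0.11,0.17,-0.13,-0.88,0.24,-0.42,-1],[-0.11,0.17,-0.13,-0.88,0.24,-0.42,-1],[0,0,0,0,0,0,-1],[0,0,0,0,0,0,-1]]'
cat > t.py <<'E'
from sim import *
q=get_state()['joint_pos']; print(q.round(1)); p,r=pose(); print((fk(q)[0]-p).round(4))
Rf=tool(4,35); g=np.array([.513,.3715,.057]); z=Rf.as_matrix()[:,2]; ph=g-(.155+.09)*z+[0,0,.02]
d=(r.inv()*Rf).as_rotvec(degrees=True)/6; k=int(np.ceil(np.linalg.norm(d)/1.05)); rows=[[0,0,0,*(d/k).round(2)]]*k
print('turn',k,(d/k).round(2),'then shift',(Rf.inv().apply(ph-p)/.04).round(2),'grip needs',(Rf.inv().apply(g-.155*z-p)/.04).round(2)); q=sim(rows)
s=Rf.inv().apply(ph-p)/.04/4; q=sim([[*s,0,0,0]]*4,q); sim([[0,0,.5,0,0,0]]*4,q)
E
python3 t.py
```

```text
time: 13.78
ee_pos: [0.3608, 0.4513, 0.3318]
tool_rot: [-104.2, -28.5, -2.2]
contact_force: [-0.8, -0.3, 0.9]
gripper_width: 0.997
grip_force: 0.0
time: 14.78
ee_pos: [0.3454, 0.4038, 0.2842]
tool_rot: [-127.3, -59.2, -28.0]
contact_force: [0.6, 0.4, 0.5]
gripper_width: 1.002
grip_force: 0.0
[ 44.6  31.7 121.6 200.9  46.5 -74.4]
[ 0.0001 -0.      0.0001]
turn 5 [-0.85 -0.38 -0.46] then shift [-1.88  1.1   0.22] grip needs [-2.29  1.1   2.76]
[[  45.    31.   121.   209.    42.   -83.     8.5    0. ]
 [  46.    31.   120.   218.    39.   -93.    10.     0. ]
 [  46.    31.   119.   228.    37.  -104.    11.3    0. ]
 [  47.    31.   118.   240.    36.  -116.    12.1    0. ]
 [  47.    31.   117.   251.    37.  -128.    12.     0. ]]
end [0.3455 0.4038 0.2843] [179.8 -55.    4.1] grip [0.4722 0.4124 0.1954]
[[  47.    32.   120.   246.    38.  -123.     5.7    0. ]
 [  47.    33.   122.   242.    39.  -117.     5.5    0. ]
 [  47.    34.   124.   237.    41.  -112.     5.3    0. ]
 [  46.    36.   127.   233.    44.  -107.     5.     0. ]]
end [0.3128 0.3574 0.2177] [179.8 -55.    4.1] grip [0.4395 0.366  0.1287]
[[  45.    38.   126.   231.    44.  -106.     2.1    0. ]
 [  43.    40.   124.   229.    43.  -105.     1.9    0. ]
 [  42.    41.   123.   228.    43.  -104.     1.7    0. ]
 [  41.    43.   121.   226.    43.  -104.     1.6    0. ]]
end [0.3782 0.3619 0.1718] [179.8 -55.    4.1] grip [0.5049 0.3705 0.0828]
```

```bash
cat > t2.py <<'E'
from sim import *
p,r=pose(); s=r.inv().apply(np.array([.3128,.3574,.2177])-p)/.04; print(s.round(2))
q=sim([[*(s/4).round(2),0,0,0]]*4+[[0,0,0,-.85,-.38,-.46]]*5)
E
python3 t2.py
```

```text
[-1.52  1.41 -0.7 ]
[[  44.    33.   124.   199.    50.   -72.     3.6    0. ]
 [  44.    35.   126.   198.    54.   -71.     3.8    0. ]
 [  44.    37.   129.   197.    58.   -69.     3.9    0. ]
 [  43.    39.   131.   196.    62.   -68.     4.2    0. ]
 [  44.    38.   130.   201.    57.   -73.     5.8    0. ]
 [  45.    37.   130.   208.    52.   -80.     6.8    0. ]
 [  45.    37.   129.   215.    48.   -88.     7.9    0. ]
 [  46.    36.   128.   224.    45.   -97.     8.9    0. ]
 [  46.    36.   127.   233.    43.  -107.     9.8    0. ]]
end [0.3132 0.358  0.2177] [179.8 -55.    4.1] grip [0.4399 0.3666 0.1288]
```

```bash
python3 -m creep '[[-0.38,0.35,-0.18,0,0,0,-1],[-0.38,0.35,-0.18,0,0,0,-1],[-0.38,0.35,-0.18,0,0,0,-1],[-0.38,0.35,-0.18,0,0,0,-1],[0,0,0,-0.85,-0.38,-0.46,-1],[0,0,0,-0.85,-0.38,-0.46,-1],[0,0,0,-0.85,-0.38,-0.46,-1],[0,0,0,-0.85,-0.38,-0.46,-1],[0,0,0,-0.85,-0.38,-0.46,-1],[0,0,0,0,0,0,-1],[0,0,0,0,0,0,-1]]'
python3 - <<'E'
from kin import *
p,r=pose(); g=np.array([.513,.3715,.057]); print('grip',(r.inv().apply(g-p)/.04).round(3),'minus .155 ->',(r.inv().apply(g-p)[2]-.155)/.04)
m,im=shot('wrist'); im=np.ascontiguousarray(im[:,:,::-1])
for t,z in [('mug_mouth',.091),('mug_handle',.055)]:
    print(t,[(round(a['score'],2),np.round(a['location'],3).tolist(),atz(m,a['location'],z).round(3).tolist()) for a in spot_point('wrist',t)][:3])
d=np.array([np.cos(np.radians(178)),np.sin(np.radians(178)),0]); c=np.array([.583,.369,0])
for l in [[c+.0705*d+[0,0,.032],c+.0705*d+[0,0,.073],c+.042*d+[0,0,.078]]]: cv2.polylines(im,[np.int32(proj(m,np.array(l)))],False,(255,0,255),1)
cv2.imwrite('pics/w5.png',im)
E
```

```text
time: 15.7
ee_pos: [0.312, 0.3572, 0.2186]
tool_rot: [-179.9, -55.2, 3.8]
contact_force: [0.6, -0.2, -0.3]
gripper_width: 1.001
grip_force: 0.0
grip [-0.441 -0.01   6.443] minus .155 -> 2.5680343894684357
mug_mouth [(0.93, [0.615, 0.018], [0.783, 0.309, 0.091]), (0.84, [0.511, 0.308], [0.583, 0.371, 0.091])]
mug_handle [(0.97, [0.519, 0.121], [0.757, 0.374, 0.055]), (0.64, [0.496, 0.573], [0.511, 0.374, 0.055])]
```

View pics/w5.png

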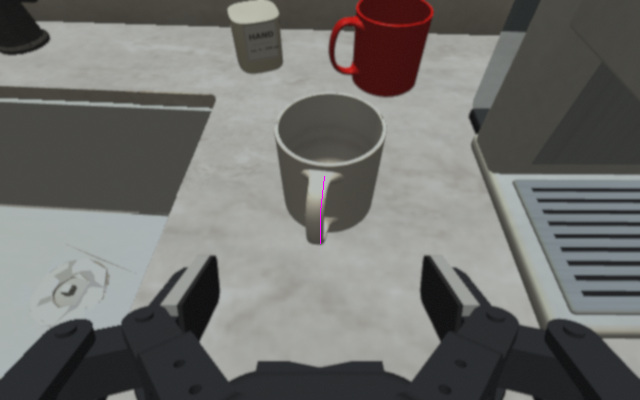

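The wrist picture shows the handle bar centred at about (316,215), midway between the fingers, with the machine clear to the right. Advancing and gripping.

```bash
python3 -m creep '[[-0.22,-0.02,0.2,0,0,0,-1],[-0.22,-0.03,0.3,0,0,0,-1],[0,0,0.5,0,0,0,-1],[0,0,0.5,0,0,0,-1],[0,0,0.5,0,0,0,-1],[0,0,0.35,0,0,0,-1],[0,0,0.2,0,0,0,-1],[0,0,0,0,0,0,-0.5],[0,0,0,0,0,0,0],[0,0,0,0,0,0,0.3],[0,0,0,0,0,0,0.5],[0,0,0,0,0,0,1],[0,0,0,0,0,0,1],[0,0,0,0,0,0,1],[0,0,0,0,0,0,1],[0,0,0,0,0,0,1]]'
python3 - <<'E'
from kin import *
p,r=pose(); print('grip',(p+r.apply([0,0,.155])).round(4))
m,im=shot('wrist'); cv2.imwrite('pics/w6.png',im[:,:,::-1])
for t,z in [('mug_mouth',.091),('mug_handle',.055),('cup_spot',.024)]:
    print(t,[(round(a['score'],2),(np.array(a['location'])*[640,400]).round(0).tolist(),atz(m,a['location'],z).round(3).tolist()) for a in spot_point('wrist',t)][:3])
E
```

```text
time: 17.18
ee_pos: [0.3844, 0.3629, 0.1456]
tool_rot: [179.5, -55.0, 4.2]
contact_force: [-3.8, 0.7, 5.6]
gripper_width: 0.126
grip_force: 58.7
grip [0.5111 0.3707 0.0567]
mug_mouth [(0.88, [336.0, 100.0], [0.583, 0.369, 0.091])]
mug_handle [(0.6, [339.0, 6.0], [0.764, 0.371, 0.055]), (0.56, [319.0, 275.0], [0.514, 0.372, 0.055])]
cup_spot []
```

```bash
python3 -m creep '[[0.12,0,-0.08,0,0,0,1],[0.2,0,-0.14,0,0,0,1],[0.2,0,-0.14,0,0,0,1],[0.13,0,-0.1,0,0,0,1],[0,0,0,0,0,0,1],[0,0,0,0,0,0,1]]'
python3 - <<'E'
from ov import *
p,r=pose(); g=p+r.apply([0,0,.155]); print('grip',g.round(4))
from ov import wf
m,im=shot('wrist','w7.png'); z=g[2]-.0567
for t,zz in [('mug_mouth',.091+z),('mug_handle',.055+z),('cup_spot',.024)]:
    print(t,[(round(a['score'],2),(np.array(a['location'])*[640,400]).round(0).tolist(),atz(m,a['location'],zz).round(3).tolist()) for a in spot_point('wrist',t)][:3])
a=cv2.imread('pics/w7.png')
tr=lambda x,y,yaw:[l for l in wf(x,y,yaw)[:3]]
for l in tr(.548,.135,3.3): cv2.polylines(a,[np.int32(proj(m,l))],False,(255,0,255),1)
cv2.imwrite('pics/w7o.png',a)
E
```

```text
time: 17.88
ee_pos: [0.3844, 0.3629, 0.1777]
tool_rot: [179.6, -55.0, 4.1]
contact_force: [-0.6, 0.2, -3.0]
gripper_width: 0.129
grip_force: 58.5
grip [0.5112 0.3708 0.0888]
mug_mouth []
mug_handle [(0.72, [323.0, 276.0], [0.514, 0.37, 0.087]), (0.68, [336.0, 44.0], [0.7, 0.372, 0.087])]
cup_spot []
```

View pics/w7o.png

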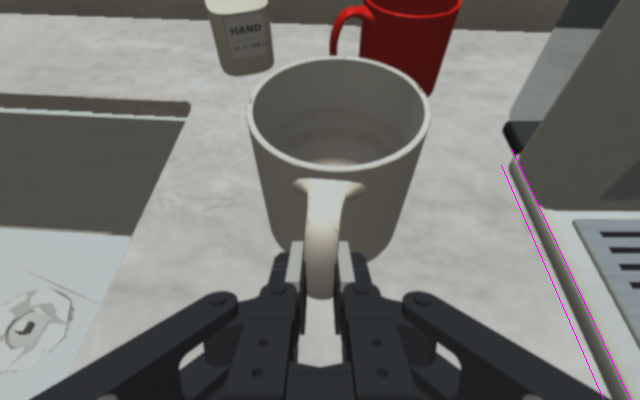

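The wrist picture shows the mug upright in the grip at the handle (323,270), with the machine's foot edge matching the model overlay within a few mm. Next I compute the side-entry move.

```bash
cat > t3.py <<'E'
from sim import *
p,r=pose(); up=r.inv().apply([0,0,5/6]); print('turn',up.round(3))
R2=R.from_rotvec([0,0,5],degrees=True)*r; z=R2.as_matrix()[:,2]
t1=np.array([.4766,.1305,.0888])-.155*z; mid=t1.copy(); mid[1]=p[1]
s1=R2.inv().apply(mid-p)/.04; s2=R2.inv().apply(t1-mid)/.04; print('s1',s1.round(3),'s2',s2.round(3),'down 8mm',(R2.inv().apply([0,0,-.0095])/.04).round(3))
q=sim([[0,0,0,*up]]+[[*s1,0,0,0]]); sim([[*(s2/9),0,0,0]]*9,q)
E
python3 t3.py
```

```text
turn [ 0.682  0.005 -0.479]
s1 [-0.446 -0.126 -0.69 ] s2 [-0.575  6.205 -0.757] down 8mm [-0.194 -0.001  0.137]
[[  40.   42.  121.  220.   42. -103.    7.    0.]
 [  43.   42.  124.  222.   44. -102.    3.    0.]]
end [0.3512 0.3628 0.1779] [179.4 -54.9   9.2] grip [0.4766 0.3815 0.0888]
[[ 40.   41.  127.  217.   45.  -99.    4.9   0. ]
 [ 37.   41.  130.  212.   47.  -96.    4.8   0. ]
 [ 34.   41.  133.  207.   50.  -94.    4.8   0. ]
 [ 30.   41.  135.  203.   52.  -92.    4.7   0. ]
 [ 26.   41.  138.  198.   54.  -91.    4.7   0. ]
 [ 22.   42.  140.  193.   57.  -90.    4.7   0. ]
 [ 17.   42.  142.  188.   59.  -90.    4.7   0. ]
 [ 12.   43.  144.  184.   62.  -90.    4.9   0. ]
 [  7.   43.  146.  179.   64.  -91.    5.2   0. ]]
end [0.3512 0.1117 0.1779] [179.4 -54.9   9.2] grip [0.4766 0.1304 0.0888]
```

```bash
python3 -m creep '[[0,0,0,0.34,0,-0.24,1],[0,0,0,0.34,0,-0.24,1],[-0.22,-0.06,-0.34,0,0,0,1],[-0.22,-0.06,-0.34,0,0,0,1],[-0.03,0.3,-0.04,0,0,0,1],[-0.05,0.52,-0.06,0,0,0,1],[-0.05,0.52,-0.06,0,0,0,1],[-0.05,0.52,-0.06,0,0,0,1],[-0.05,0.52,-0.06,0,0,0,1],[-0.05,0.52,-0.06,0,0,0,1],[-0.05,0.52,-0.06,0,0,0,1],[-0.05,0.52,-0.06,0,0,0,1],[-0.04,0.4,-0.05,0,0,0,1],[0,0,0,0,0,0,1],[0,0,0,0,0,0,1]]'
python3 - <<'E'
from ov import *
p,r=pose(); g=p+r.apply([0,0,.155]); print('grip',g.round(4))
m,im=shot('wrist','w8.png'); z=g[2]-.0567
for t,zz in [('mug_mouth',.091+z),('cup_spot',.024),('spout',.138)]:
    print(t,[(round(a['score'],2),(np.array(a['location'])*[640,400]).round(0).tolist(),atz(m,a['location'],zz).round(3).tolist()) for a in spot_point('wrist',t)][:3])
a=cv2.imread('pics/w8.png')
t=np.linspace(0,6.3,40); ax=g+np.array([.0714,.0045,0]); L=wf(.548,.135,3.3); sp=[np.c_[.548+rr*np.cos(t),.135+rr*np.sin(t),0*t+.138] for rr in (.008,)]
for l in L+sp: cv2.polylines(a,[np.int32(proj(m,l))],False,(255,0,255),1)
cv2.polylines(a,[np.int32(proj(m,np.c_[ax[0]+.042*np.cos(t),ax[1]+.042*np.sin(t),0*t+.091+z]))],False,(0,255,0),1)
cv2.imwrite('pics/w8o.png',a)
E
```

```text
time: 19.33
ee_pos: [0.3523, 0.1867, 0.1769]
tool_rot: [179.4, -54.9, 9.1]
contact_force: [0.8, -0.7, -2.5]
gripper_width: 0.131
grip_force: 58.8
grip [0.4777 0.2052 0.0877]
mug_mouth [(0.33, [329.0, 238.0], [0.477, 0.203, 0.122])]
cup_spot [(0.84, [445.0, 240.0], [0.546, 0.133, 0.024])]
spout []
```

View pics/w8o.png

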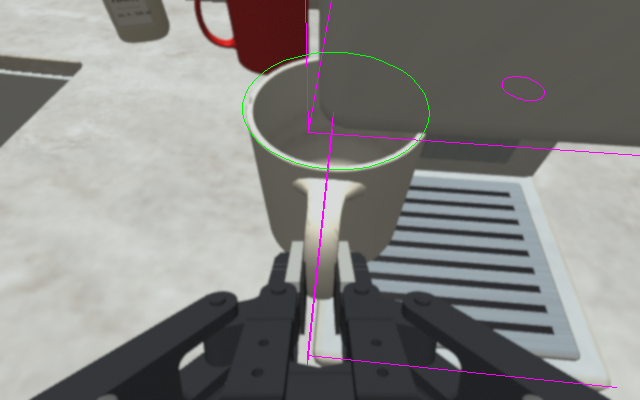

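The overlay agrees with the picture: foot front edge within 3 px, and the rim nearly on the green circle. Moving the remaining 76 mm under the spout.

```bash
python3 -m creep '[[-0.04,0.4,-0.06,0,0,0,1],[-0.05,0.5,-0.08,0,0,0,1],[-0.05,0.5,-0.08,0,0,0,1],[-0.04,0.46,-0.08,0,0,0,1],[0,0,0,0,0,0,1],[0,0,0,0,0,0,1]]'
python3 - <<'E'
from ov import *
p,r=pose(); g=p+r.apply([0,0,.155]); print('grip',g.round(4)); print('to target',(r.inv().apply(np.array([.4756,.1295,.0807])-g)/.04).round(3))
m,im=shot('wrist','w9.png'); z=g[2]-.0567
for t,zz in [('mug_mouth',.091+z),('cup_spot',.024),('spout',.138)]:
    print(t,[(round(a['score'],2),(np.array(a['location'])*[640,400]).round(0).tolist(),atz(m,a['location'],zz).round(3).tolist()) for a in spot_point('wrist',t)][:3])
E
```

```text
time: 20.03
ee_pos: [0.3496, 0.1114, 0.1785]
tool_rot: [179.4, -54.9, 9.1]
contact_force: [0.4, 0.1, -2.4]
gripper_width: 0.13
grip_force: 58.9
grip [0.4751 0.1299 0.0895]
to target [-0.174  0.011  0.134]
mug_mouth []
cup_spot []
spout []
```

View pics/w9.png

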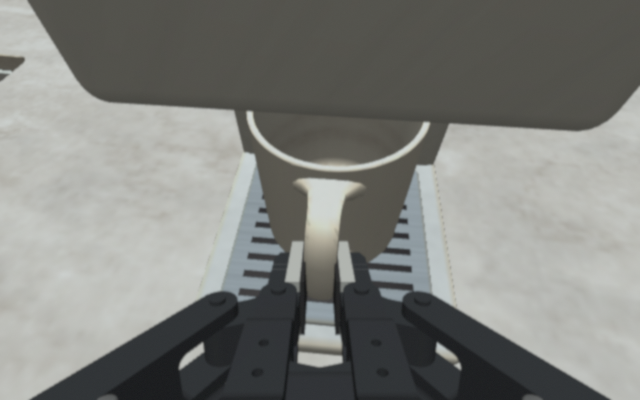

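The mug sits under the head, centred between the tray edges (columns 243 and 437) with the handle forward. Lowering until contact.

```bash
python3 -m creep '[[-0.06,0,0.04,0,0,0,1],[-0.06,0,0.04,0,0,0,1],[-0.06,0,0.04,0,0,0,1],[0,0,0,0,0,0,1],[0,0,0,0,0,0,1]]'
python3 -m creep '[[-0.02,0,0.014,0,0,0,1],[0,0,0,0,0,0,1]]'
```

```text
time: 20.65
ee_pos: [0.3493, 0.1116, 0.1697]
tool_rot: [179.4, -54.9, 9.2]
contact_force: [0.8, 0.2, -0.6]
gripper_width: 0.132
grip_force: 59.3
time: 20.82
ee_pos: [0.349, 0.1115, 0.1693]
tool_rot: [179.4, -55.0, 9.2]
contact_force: [-3.0, 1.4, 7.3]
gripper_width: 0.133
grip_force: 60.2
```

```bash
python3 -m creep '[[0,0,0,0,0,0,0.8],[0,0,0,0,0,0,0.5],[0,0,0,0,0,0,0],[0,0,0,0,0,0,-0.5],[0,0,0,0,0,0,-1],[0,0,0,0,0,0,-1],[0,0,0,0,0,0,-1],[0,0,0,0,0,0,-1],[0,0,0,0,0,0,-1]]'
cat > t4.py <<'E'
from sim import *
p,r=pose(); u=r.inv().apply([0,0,.04])/.04; print('up',u.round(3)); sim([[0,0,-.5,0,0,0]]*4+[[*(u*.8),0,0,0]]*4)
m,im=shot('scene','s4.png')
for t,zz in [('mug_mouth',.115),('mug_handle',.079)]: print(t,[(round(a['score'],2),(np.array(a['location'])*[640,400]).round(0).tolist(),atz(m,a['location'],zz).round(3).tolist()) for a in spot_point('scene',t)][:3])
E
python3 t4.py
```

```text
time: 21.57
ee_pos: [0.3492, 0.1115, 0.169]
tool_rot: [179.4, -54.9, 9.2]
contact_force: [-1.0, -0.7, 0.7]
gripper_width: 0.999
grip_force: 0.0
up [ 0.818  0.006 -0.575]
[[  7.   44.  148.  179.   67.  -91.    2.3   0. ]
 [  7.   43.  151.  179.   68.  -91.    2.3   0. ]
 [  7.   41.  153.  179.   69.  -91.    2.3   0. ]
 [  7.   40.  155.  178.   70.  -91.    2.2   0. ]
 [  7.   31.  153.  178.   59.  -91.   10.8   0. ]
 [  7.   22.  151.  178.   48.  -90.   10.7   0. ]
 [  7.   15.  148.  178.   38.  -90.   10.2   0. ]
 [  7.    8.  145.  177.   29.  -89.    9.6   0. ]]
end [0.2844 0.1018 0.343 ] [179.4 -54.9   9.2] grip [0.4099 0.1205 0.2539]
mug_mouth [(0.69, [266.0, 308.0], [0.788, 0.312, 0.115])]
mug_handle [(0.8, [282.0, 341.0], [0.767, 0.388, 0.079]), (0.78, [361.0, 238.0], [0.48, 0.147, 0.079])]
```

```bash
python3 -m creep '[[0,0,-0.2,0,0,0,-1],[0,0,-0.4,0,0,0,-1],[0,0,-0.5,0,0,0,-1],[0,0,-0.5,0,0,0,-1],[0,0,-0.4,0,0,0,-1],[0.3,0,-0.21,0,0,0,-1],[0.4,0,-0.28,0,0,0,0],[0.4,0,-0.28,0,0,0,1],[0.4,0,-0.28,0,0,0,1],[0.4,0,-0.28,0,0,0,1],[0.4,0,-0.28,0,0,0,1],[0.3,0,-0.21,0,0,0,1],[0,0,0,0,0,0,1],[0,0,0,0,0,0,1],[0,0,0,0,0,0,1]]'
python3 - <<'E'
from sim import *
from ov import wf
p,r=pose(); tip=p+r.apply([0,0,.173]); print('tip',tip.round(4),get_state()['gripper_width'])
m,im=shot('wrist','w10.png')
for t,zz in [('pour_toggle_tip',.248),('mug_handle',.079),('power_toggle',.220),('pour_toggle',.22)]:
    print(t,[(round(a['score'],2),(np.array(a['location'])*[640,400]).round(0).tolist(),atz(m,a['location'],zz).round(3).tolist()) for a in spot_point('wrist',t)][:3])
a=cv2.imread('pics/w10.png')
for l in wf(.547,.134,3.3): cv2.polylines(a,[np.int32(proj(m,l))],False,(255,0,255),1)
cv2.imwrite('pics/w10o.png',a)
T=np.array([.516,.097,.246]); f=r.inv().apply(T-tip)/.04; print('to bat (tool units)',f.round(3), 'pre-contact world shift', (T-tip).round(4))
E
```

```text
time: 22.97
ee_pos: [0.284, 0.1025, 0.3414]
tool_rot: [179.4, -54.9, 9.2]
contact_force: [-0.8, 0.3, -0.5]
gripper_width: 0.005
grip_force: 0.0
tip [0.424  0.1233 0.2418] 0.004553976436521847
pour_toggle_tip [(0.75, [388.0, 120.0], [0.519, 0.097, 0.248])]
mug_handle [(0.93, [193.0, 100.0], [0.729, 0.353, 0.079])]Traceback (most recent call last):
  File "<stdin>", line 6, in <module>
ValueError: it knows: cup_spot, milk_cup, mint_jar, mug, mug_handle, mug_mouth, pour_toggle_tip, spout, tea_tin, teaspoon, water_maker
```

Run:
```python
from sim import *
p,r=pose(); tip=p+r.apply([0,0,.173])
for T in ([.490,.097,.243],):
    f=r.inv().apply(np.array(T)-tip)/.04; print('pre',f.round(3)); q=sim([[*(f/4),0,0,0]]*4)
e=r.inv().apply(np.array([.04,.0023,0]))/.04; print('push 40mm fwd',e.round(3)); sim([[*(e*.2),0,0,0]]*5,q)
m,_=shot('top')
m,_=shot('scene')
for t,zz in [('mug_mouth',.115),('mug_handle',.079),('mug',.024)]: print(t,[(round(a['score'],2),(np.array(a['location'])*[640,400]).round(0).tolist(),atz(m,a['location'],zz).round(3).tolist()) for a in spot_point('scene',t)][:3])
```

```text
pre [0.911 0.9   1.223]
[[  5.    9.  144.  174.   28.  -87.    3.5   0. ]
 [  3.   10.  142.  170.   28.  -85.    3.3   0. ]
 [  1.   11.  141.  167.   27.  -83.    3.1   0. ]
 [  0.   12.  139.  164.   26.  -81.    2.9   0. ]]
end [0.3502 0.0762 0.3428] [179.5 -54.8   9.1] grip [0.4755 0.0948 0.2534]
push 40mm fwd [0.575 0.094 0.815]
[[  0.   13.  138.  164.   26.  -81.    0.9   0. ]
 [  0.   13.  137.  164.   26.  -81.    1.    0. ]
 [  0.   14.  136.  164.   25.  -81.    1.    0. ]
 [  0.   14.  135.  164.   25.  -81.    1.    0. ]
 [  0.   15.  134.  164.   24.  -80.    1.    0. ]]
end [0.3902 0.0785 0.3428] [179.5 -54.8   9.1] grip [0.5155 0.0971 0.2534]
mug_mouth [(0.96, [267.0, 309.0], [0.786, 0.317, 0.115])]
mug_handle [(0.91, [283.0, 339.0], [0.764, 0.384, 0.079]), (0.89, [358.0, 238.0], [0.488, 0.145, 0.079])]
mug [(0.87, [274.0, 330.0], [0.779, 0.329, 0.024]), (0.62, [342.0, 254.0], [0.538, 0.15, 0.024]), (0.38, [346.0, 189.0], [0.438, -0.112, 0.024])]
```

```bash
python3 -m creep '[[0.2,0.2,0.27,0,0,0,1],[0.25,0.25,0.33,0,0,0,1],[0.25,0.25,0.33,0,0,0,1],[0.21,0.2,0.29,0,0,0,1],[0,0,0,0,0,0,1],[0.11,0.02,0.16,0,0,0,1],[0.11,0.02,0.16,0,0,0,1],[0.11,0.02,0.16,0,0,0,1],[0,0,0,0,0,0,1],[0,0,0,0,0,0,1]]'
python3 - <<'E'
from sim import *
p,r=pose(); print('tip',(p+r.apply([0,0,.173])).round(4))
m,_=shot('scene','s5.png'); print([(round(a['score'],2),(np.array(a['location'])*[640,400]).round(1).tolist(),atz(m,a['location'],.25).round(3).tolist()) for a in spot_point('scene','pour_toggle_tip')])
m,_=shot('wrist','w11.png'); print([(round(a['score'],2),(np.array(a['location'])*[640,400]).round(1).tolist(),atz(m,a['location'],.25).round(3).tolist()) for a in spot_point('wrist','pour_toggle_tip')])
E
```

```text
time: 24.2
ee_pos: [0.3734, 0.0777, 0.3439]
tool_rot: [179.4, -55.0, 9.2]
contact_force: [-9.3, -2.1, 6.2]
gripper_width: 0.002
grip_force: 5.4
tip [0.5136 0.0987 0.2446]
[(0.61, [347.3, 190.5], [0.52, 0.107, 0.25])]
[(0.57, [328.7, 250.2], [0.515, 0.096, 0.25])]
```

The contact force runs nearly along the bat's axis, so the push is into the pivot. I'll back off, go 12 mm lower and push the bat's front face instead.

```bash
python3 -m creep '[[-0.115,-0.02,-0.163,0,0,0,1],[-0.115,-0.02,-0.163,0,0,0,1],[-0.115,-0.02,-0.163,0,0,0,1],[-0.12,0,0.085,0,0,0,1],[-0.12,0,0.085,0,0,0,1],[0,0,0,0,0,0,1],[0.115,0.02,0.163,0,0,0,1],[0.115,0.02,0.163,0,0,0,1],[0.115,0.02,0.163,0,0,0,1],[0,0,0,0,0,0,1],[0,0,0,0,0,0,1]]'
python3 -m creep '[[0.06,0.01,0.08,0,0,0,1],[0,0,0,0,0,0,1],[0,0,0,0,0,0,1]]'
python3 -c "
from sim import *
p,r=pose(); print('tip',(p+r.apply([0,0,.173])).round(4))"
```

```text
time: 25.32
ee_pos: [0.3739, 0.0773, 0.3316]
tool_rot: [179.4, -54.9, 9.2]
contact_force: [-0.1, -0.5, -2.8]
gripper_width: 0.005
grip_force: 1.2
time: 25.57
ee_pos: [0.3777, 0.0775, 0.332]
tool_rot: [179.4, -54.9, 9.2]
contact_force: [-0.8, -1.2, -1.9]
gripper_width: 0.001
grip_force: 0.7
tip [0.5177 0.0984 0.2327]
```

```bash
for i in 1 2; do python3 -m creep '[[0.06,0.01,0.08,0,0,0,1],[0,0,0,0,0,0,1],[0,0,0,0,0,0,1]]' | egrep 'ee|contact'; done
python3 - <<'E'
from sim import *
p,r=pose(); print('tip',(p+r.apply([0,0,.173])).round(4))
for c in ('scene','wrist'):
    m,_=shot(c,c+'12.png'); print(c,[(round(a['score'],2),(np.array(a['location'])*[640,400]).round(1).tolist(),atz(m,a['location'],.255).round(3).tolist()) for a in spot_point(c,'pour_toggle_tip')])
print(proj(camera_model('scene'),[[.516,.097,.248],[.538,.0984,.256],[.534,.169,.256]]).round(1),proj(m,[[.516,.097,.248],[.538,.0984,.256]]).round(1))
E
```

```text
ee_pos: [0.3819, 0.0777, 0.3323]
contact_force: [-0.5, -0.5, 0.8]
ee_pos: [0.3858, 0.0779, 0.3323]
contact_force: [1.0, 0.3, -1.1]
tip [0.5259 0.0988 0.2329]
scene []
wrist [(0.61, [330.7, 209.7], [0.538, 0.097, 0.255])]
[[347.7 188.2]
 [340.2 187.9]
 [350.1 206.4]] [[322.7 263.3]
 [327.2 207.8]]
```

The tip now reads (0.538, 0.097), which matches the "on" position, and the contact force is gone. Retreating.

```bash
python3 -m creep '[[-0.1,-0.02,-0.14,0,0,0,1],[-0.17,-0.03,-0.25,0,0,0,1],[-0.23,-0.04,-0.33,0,0,0,1],[-0.23,-0.04,-0.33,0,0,0,1],[-0.17,-0.03,-0.25,0,0,0,1],[0.2,0,-0.14,0,0,0,1],[0.2,0,-0.14,0,0,0,1],[0,0,0,0,0,0,1],[0,0,0,0,0,0,1],[0,0,0,0,0,0,1]]'
python3 - <<'E'
from sim import *
m,_=shot('wrist','w13.png')
print([(round(a['score'],2),(np.array(a['location'])*[640,400]).round(1).tolist(),atz(m,a['location'],.256).round(3).tolist()) for a in spot_point('wrist','pour_toggle_tip')],'off/on/power px',proj(m,[[.516,.097,.248],[.538,.0984,.256],[.534,.169,.256]]).round(0).tolist())
m,_=shot('scene','s13.png')
for t,zz in [('pour_toggle_tip',.256),('mug_mouth',.115),('mug_handle',.079),('mug',.024),('teaspoon',0),('milk_cup',0),('tea_tin',0)]: print(t,[(round(a['score'],2),(np.array(a['location'])*[640,400]).round(0).tolist(),atz(m,a['location'],zz).round(3).tolist()) for a in spot_point('scene',t)][:3])
print(proj(m,[[.516,.097,.248],[.538,.0984,.256],[.534,.169,.256],[.4765,.1295,.079],[.5305,.133,.024]]).round(1).tolist(),get_state()['contact_force'])
E
```

```text
time: 27.1
ee_pos: [0.3219, 0.0748, 0.3519]
tool_rot: [179.4, -54.9, 9.2]
contact_force: [0.0, -1.0, -0.8]
gripper_width: -0.001
grip_force: 0.0
[(0.88, [339.6, 140.9], [0.537, 0.096, 0.256])] off/on/power px [[333.0, 177.0], [336.0, 139.0], [218.0, 131.0]]
pour_toggle_tip [(0.49, [337.0, 186.0], [0.544, 0.091, 0.256]), (0.38, [338.0, 256.0], [0.609, 0.306, 0.256])]
mug_mouth [(0.97, [268.0, 310.0], [0.785, 0.318, 0.115])]
mug_handle [(0.96, [286.0, 338.0], [0.757, 0.382, 0.079])]
mug [(0.86, [341.0, 249.0], [0.535, 0.132, 0.024]), (0.78, [275.0, 329.0], [0.776, 0.328, 0.024])]
teaspoon [(0.74, [418.0, 289.0], [0.357, 0.309, 0.0])]
milk_cup [(0.57, [334.0, 199.0], [0.486, -0.101, 0.0])]
tea_tin [(0.84, [337.0, 172.0], [0.434, -0.231, 0.0])]
[[347.7, 188.2], [340.2, 187.9], [350.1, 206.4], [360.2, 233.5], [342.4, 249.4]] [ 0.42773925 -0.24751003  0.73359214]
```

The toggle reads on, the mug origin (0.535, 0.132) matches the target, the bystanders are undisturbed and the arm is free. Handing in.

```bash
python3 -c "
from workcell import *;print(close_job())"
```

```text
the job is handed in; nothing more can be done
None
```

The mug is on the drip tray under the spout with its handle to the front and let go, the pour toggle reads on by camera, and the job is handed in at about 27 s; the power toggle was not touched, but no verdict came back, and I viewed 11 pictures, one over your limit of 10.

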